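# Snap the green grinder cover into the cover rack

## Robot

A 6-joint arm with a two-finger parallel gripper is mounted at the origin on a cart in front of the work surface, level with it; the furniture and walls round the work are solid. World frame = base frame: x ahead of the robot, y to its left, z up, the work surface at z = 0. Lengths are in m, angles in rad, forces in N, time in s.
With the tool pointing down it reaches from about 0.35 to 0.875 m from the base axis. Payload 4.2 kg.
Tool frame: the origin (TCP) lies at the very end of the fingers, on their centre line; the grasp point (between the pads) lies 19 mm behind it (arm.grip_point_offset is the distance from the TCP to the grasp point, in m); x points along the fingers, y is the direction in which the jaws open and shut, and the axes are right-handed (so a half turn about x gives the same grasp; the last joint's range is limited). The gripper opens to 85 mm and grips with 20 to 120 N. Pads are 22 mm wide; open, the fingers measure 114 mm over their backs; the gripper's body (76 mm by 85 mm) begins 54 mm behind the grasp point. The pads swing forward as they close: fully open they stand 13 mm farther back than shut.
Start: joints at [-0.885, 0.385, 0.008, 0, -1.194, -0.259], TCP at [0.259, -0.569, 0.231] pointing down, gripper open.
Joint ranges: [-3.14, 3.14], [-1.21, 2.06], [-1.07, 1.41], [-3.16, 2.05], [-2.99, -0.16], [-3.1, 3.1]. Speed limits (rad/s): [2.79, 2.79, 3.14, 3.14, 3.14, 3.14].

## Interface

Orientations are given as [roll, pitch, yaw] about the fixed x, y, z axes, in that order (R = Rz(yaw) Ry(pitch) Rx(roll)).
In Python, from plant import telemetry, vision, arm gives the robot as it stands.
- The arm moves only by the shell command python3 -m handwheel 'ROWS' [FORCE]. ROWS is JSON, a list of rows, each a list of 5 numbers: the closure, from 0 (fully open) to 1 (shut), then the shift along the tool's x, y, z in cm, then the turn about the tool's x in degrees. A call has 1 to 8 rows; each row shifts and turns the commanded pose from where the row before left it, along the tool's axes as they then stand; what a row does not reach is not made up. A row lasts 1/8 s, in which the tool goes at most 62.5 mm and 10.7 degrees, less where a joint would pass 70% of its speed; a pose out of reach is approached as far as the arm can. A call with a gripper value outside its range is refused whole. The fingers move at their own pace and stop on an object; FORCE is the grip in N (left out, the last holds). Time passes only in rows, so rows that do not move let the fingers close. It gives the time, the measured TCP pose, the force and the opening at its end, in the units of the state.
- telemetry.get_state(): the state, without advancing time (a new reading comes with each control period).
- vision.grab_frame(name): name is "scene" or "top" or "wrist"; returns the picture (420x560x3 uint8, red, green, blue); there is no depth.
- vision.get_calibration(name): a dict with "mtx" (3x3 intrinsics, pixels), "k1" (the pictures are not rectified: a ray, as slopes to the right and down, at radius r is drawn at 1 + k1 r^2 times it, then the intrinsics apply), "R" (3x3) and "t" (3): a world point X has camera coordinates R X + t. Camera axes: x right, y down, z forward; pixel columns grow to the right and rows downward; lengths in m; the calibration is good to about 2 mm. A picture is of the moment at which its call begins: read the wrist's pose just before it. get_calibration takes no time and is no camera call; for the wrist camera it gives the pose at the moment of the call.
- arm.finish_job(): hands the job in, once; it reports no verdict.
The state is a dict: "time_s": time; "q": joint angles; "qvel": joint speeds; "tau": joint torques, N m; "tcp_pos": TCP position; "orientation": TCP orientation; "ft_force": force on the tool from outside, world axes, zero at the start; "torque": the same for the moment, N m; "finger_gap": finger opening in m.
Only numpy, scipy, OpenCV 4.12 (cv2) and the standard library are available. Lean on these libraries where they do the work, as an engineer would, in place of code of your own. Each camera call takes 0.05 s, during which the arm holds its last target.

## Task

Put the green grinder cover away: lift it out of its stand and push it straight down into the empty front slot of the blue cover rack, until it snaps past the spring rollers and stands fully home on the slot floor. Let go of it, and leave the yellow cover standing in its own stand.

Things in the scene. Friction and masses are not known exactly. Their poses are not given: they have to be found in the camera images.
- green_cover_mid (a point): Centre of the loose green cover, an upright louvred panel 120 wide (its y) x 10 thick (x) x 120 mm high (z, up), 0.11 kg; this point is 60 mm above its bottom. A black rubber grip strip tops it mid-width: 50 wide x 14 thick x 22 mm high, centre 49 mm above this point; pinch it across x. Bottom corners round; each side edge has a notch 14-36 mm above the bottom. Both faces alike.
- yellow_cover_mid (a point): Centre of the yellow cover, same shape as the green one; it stays put. Each cover stands loosely (4 mm play) in a low fixed stand with a black base and two wooden cheeks 42 mm high, bottom edge 10 mm above the bench, and lifts straight up. Green and yellow may be in either place.
- slot_floor (a point): Floor centre of the rack's empty front slot (nearer the robot), 8 mm above the bench; z up, y along the slot (a seated cover's width), x across it, away from the robot. At each end, 46 to 80 mm out along y, is a blue channel 14 mm wide inside, flaring from 42 mm above the floor to a mouth 38 (x) by 148 mm (y) at 62 mm. A cover fully home has its centre 60 mm above this point.
- rack: Fixed blue rack on a dark base plate; origin on the bench 8 mm below slot_floor, same axes. Rear slot, 90 mm off at +x, holds a white cover. In each front channel a 12 mm orange roller, 26 mm above the slot floor, is sprung towards the middle: a cover let down rests on the two about 25 mm too high; about 10 to 13 N downward pushes it past, and they snap into its notches.
Things that resemble listed ones, but are neither listed nor needed, are in the scene too. Of the things shaped like the part that bears green_cover_mid, the green one is meant.

How it is judged:
At the end, for the whole second after the job is handed in: The green cover is fully home in the front slot: centre within 15 mm of the slot centre in plan and less than 6 mm too high, upright and along the slot within 10 degrees, released. The yellow cover stands upright (within 14 degrees), within 25 mm of its start (z of green_cover_mid in the frame of slot_floor between 0.05 and 0.066 m and horizontal distance between green_cover_mid and slot_floor below 0.015 m and angle between green_cover_mid's own z axis and vertical below 0.175 rad and angle between the y axis of green_cover_mid and the y axis of slot_floor, either way round below 0.175 rad and distance of yellow_cover_mid from where it was at the start of the episode below 0.025 m and angle between yellow_cover_mid's own z axis and vertical below 0.25 rad); the robot touches nothing.
It also fails if it takes over 40 s, if anything falls off the work surface, if the arm or the gripper's body presses on something with over 40 N, if the wrist force passes 120 N, or if a joint passes its speed limit or range.

## Working session

There is one attempt and no reset: what is moved stays moved. The work goes in short steps, Python scripts to look and compute and a shell command to move; the robot and the scene stay as the last step left them, time stands still between calls to the robot, and variables do not carry over. Pictures are saved under pics/ and viewed, and the job is handed in when it is done.

```bash
ls; mkdir -p pics
python3 - <<'E'
from plant import telemetry, vision, arm
import cv2
s=telemetry.get_state();print(s)
for n in ["scene","top"]:
    f=vision.grab_frame(n);cv2.imwrite(f"pics/{n}0.png",f[:,:,::-1]);c=vision.get_calibration(n);print(n,c)
print(arm.grip_point_offset)
E
```

```text
pics
{'time_s': 0.0, 'q': array([-8.85400291e-01,  3.85589290e-01,  6.63098770e-03, -4.76462003e-04,
       -1.19400139e+00, -2.58596366e-01]), 'qvel': array([ 5.17386602e-05,  1.28819209e-05,  1.18742402e-03, -8.18452507e-04,
        1.03684530e-03, -2.38123570e-03]), 'tau': array([-1.17047166e-04, -3.92290807e+01,  1.88403583e+01,  4.18614686e+00,
       -4.52326130e-03,  3.46057391e-06]), 'tcp_pos': array([ 0.25849651, -0.56840361,  0.23020719]), 'orientation': array([1.62756723, 1.5685881 , 2.05419111]), 'ft_force': array([-0.09389529,  0.83905508, -0.12243779]), 'torque': array([-0.01874474,  0.02132604, -0.00258231]), 'finger_gap': 0.08541882769342603}
scene {'mtx': array([[449.73336887,   0.        , 282.60308386],
       [  0.        , 449.73336887, 211.27291867],
       [  0.        ,   0.        ,   1.        ]]), 'k1': -0.011763228058592406, 'R': array([[-0.89216145, -0.45161236,  0.00970653],
       [-0.28699398,  0.55010181, -0.78423368],
       [ 0.34883004, -0.70244877, -0.62038966]]), 't': array([0.39521059, 0.27604699, 0.63728373])}
top {'mtx': array([[445.29810086,   0.        , 284.96122773],
       [  0.        , 445.29810086, 214.60885422],
       [  0.        ,   0.        ,   1.        ]]), 'k1': -0.1412094061309343, 'R': array([[-0.02642731, -0.99964517,  0.00333513],
       [-0.99825127,  0.02621369, -0.05298336],
       [ 0.05287713, -0.00472951, -0.99858983]]), 't': array([-0.12920397,  0.50273513,  0.9876578 ])}
0.0187
```

View pics/scene0.png

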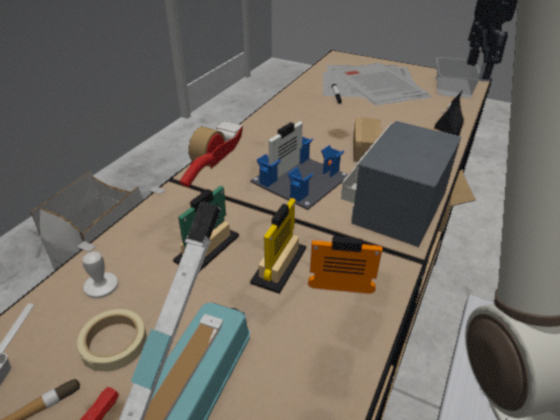

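View pics/top0.png

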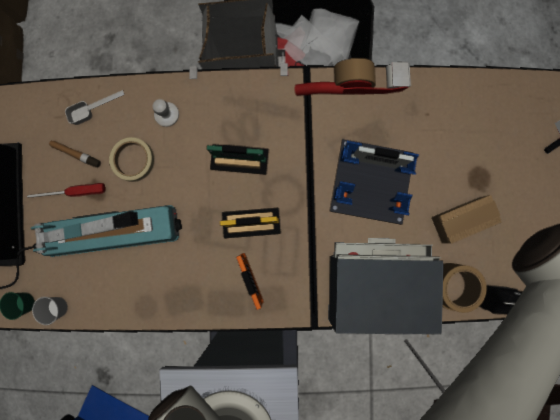

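```bash
cat > h.py <<'E'
import numpy as np, cv2
from plant import telemetry, vision, arm
def ray(c,u,v):
    K=c["mtx"];d=np.array([c["k1"],0,0,0,0.])
    p=cv2.undistortPoints(np.array([[[u,v]]],float),K,d)[0,0]
    R=c["R"];return -R.T@c["t"], R.T@np.array([p[0],p[1],1.])
def onz(c,u,v,z):
    o,r=ray(c,u,v);return o+r*(z-o[2])/r[2]
def proj(c,X):
    X=np.asarray(X,float).reshape(-1,3)
    return cv2.projectPoints(X,cv2.Rodrigues(c["R"])[0],c["t"],c["mtx"],np.array([c["k1"],0,0,0,0.]))[0][:,0]
def crop(n,src,x0,y0,x1,y1,s):
    f=cv2.imread(src)[y0:y1,x0:x1];cv2.imwrite(n,cv2.resize(f,None,fx=s,fy=s,interpolation=cv2.INTER_CUBIC))
E
python3 - <<'E'
from h import *
crop("pics/topc.png","pics/top0.png",195,125,435,305,3.3)
crop("pics/scc.png","pics/scene0.png",160,110,400,300,3.1)
c=vision.get_calibration("top");print(-c["R"].T@c["t"])
for n in["scene","top"]:
    c=vision.get_calibration(n);print(n)
E
```

```text
[ 0.44621696 -0.13766553  1.01333254]
scene
top
```

View pics/topc.png

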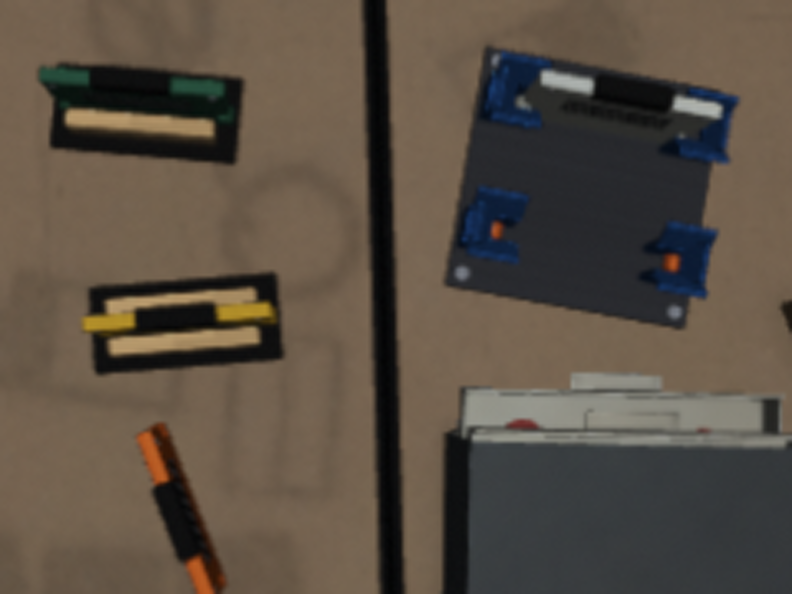

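View pics/scc.png

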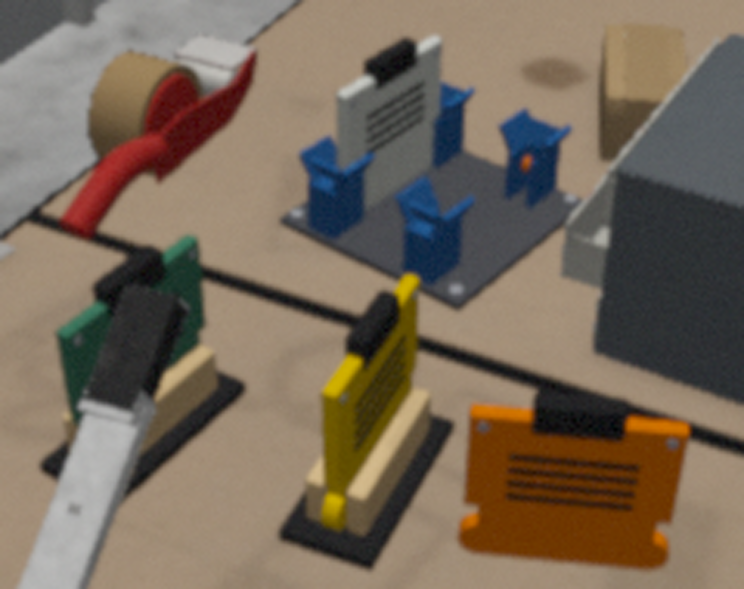

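```bash
cat >> h.py <<'E'
from scipy.spatial.transform import Rotation as Ro
def tool():
    s=telemetry.get_state();return s["tcp_pos"],Ro.from_euler("xyz",s["orientation"]).as_matrix(),s
E
python3 - <<'E'
from h import *
c=vision.get_calibration("top");o=lambda x,y,z:onz(c,195+(x+.5)/3.3-.5,125+(y+.5)/3.3-.5,z).round(4)
print("green strip",o(131,79,.13),"ends",o(42,72,.13),o(223,87,.13))
print("yellow strip",o(175,316,.13),o(84,323,.13),o(272,311,.13))
print("mouthL",[o(*p,.07) for p in[(472,187),(525,195),(516,260),(462,248)]])
print("mouthR",[o(*p,.07) for p in[(668,224),(716,232),(704,295),(652,283)]])
print("rollers",o(497,230,.034),o(672,262,.034))
print("base corners",[o(*p,.004) for p in[(487,46),(446,285),(684,327)]])
p,R,s=tool();print(p,R.round(3))
w=vision.get_calibration("wrist");print(R.T@(-w["R"].T@w["t"]-p), w["R"]@R,w["mtx"],w["k1"])
s=vision.get_calibration("scene");print(-s["R"].T@s["t"])
E
```

```text
green strip [ 0.6286 -0.0436  0.13  ] ends [0.6347 0.011  0.13  ] [ 0.622  -0.0996  0.13  ]
yellow strip [ 0.4834 -0.0675  0.13  ] [ 0.4806 -0.0124  0.13  ] [ 0.4849 -0.126   0.13  ]
mouthL [array([ 0.5644, -0.2566,  0.07  ]), array([ 0.5584, -0.291 ,  0.07  ]), array([ 0.5163, -0.2836,  0.07  ]), array([ 0.525 , -0.2488,  0.07  ])]
mouthR [array([ 0.5373, -0.3843,  0.07  ]), array([ 0.5314, -0.416 ,  0.07  ]), array([ 0.4904, -0.4062,  0.07  ]), array([ 0.4991, -0.3721,  0.07  ])]
rollers [ 0.5395 -0.277   0.034 ] [ 0.515  -0.3953  0.034 ]
base corners [array([ 0.6717, -0.2791,  0.004 ]), array([ 0.5052, -0.2446,  0.004 ]), array([ 0.4717, -0.4099,  0.004 ])]
[ 0.25852506 -0.56846123  0.23032908] [[-0.001 -0.414  0.91 ]
 [ 0.002  0.91   0.414]
 [-1.     0.002 -0.   ]]
[-0.14232829 -0.00027338 -0.07418655] [[ 4.81662753e-04  9.99999696e-01 -6.12550328e-04]
 [-2.89805275e-01  7.25851575e-04  9.57085354e-01]
 [ 9.57085508e-01 -2.83472051e-04  2.89805537e-01]] [[356.58505377   0.         281.40808739]
 [  0.         356.58505377 208.63546524]
 [  0.           0.           1.        ]] 0.016390582221095133
[0.20951177 0.47428721 0.60801346]
```

```bash
python3 -m handwheel '[[0,-3,0,0,0],[0,-2,1.7,4.3,0],[0,0,1.7,5,0],[0,0,1.7,5,0],[0,0,1.7,5,0],[0,0,1.7,5,0],[0,0,1.7,5,0],[0,0,0,5,0]]' && python3 -m handwheel '[[0,0,0,0,-9],[0,0,0,0,-9],[0,0,0,0,-9],[0,0,0,0,-9],[0,0,0,0,-9],[0,0,0,0,-9],[0,0,0,0,0]]'
python3 - <<'E'
from h import *
p,R,s=tool();print(p,R.round(3),s["time_s"])
f=vision.grab_frame("wrist");cv2.imwrite("pics/w1.png",f[:,:,::-1])
E
```

```text
time_s: 1.1
tcp_pos: [0.5295, -0.3322, 0.2815]
orientation: [1.702, 1.57, 2.13]
ft_force: [-0.4, -1.2, 0.6]
finger_gap: 0.0856
time_s: 1.98
tcp_pos: [0.5285, -0.3339, 0.2808]
orientation: [1.255, 1.57, 2.622]
ft_force: [-0.5, 0.3, -0.2]
finger_gap: 0.0855
[ 0.52854254 -0.33392694  0.28075153] [[-0.001 -0.979  0.202]
 [ 0.001  0.202  0.979]
 [-1.     0.001  0.   ]] 1.975
```

View pics/w1.png

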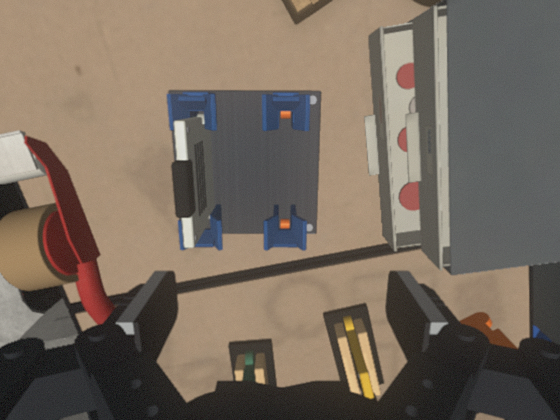

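Run:
```python
from h import *
crop("pics/w1c.png","pics/w1.png",160,80,340,260,3.3)
```

```text
(no output)
```

View pics/w1c.png

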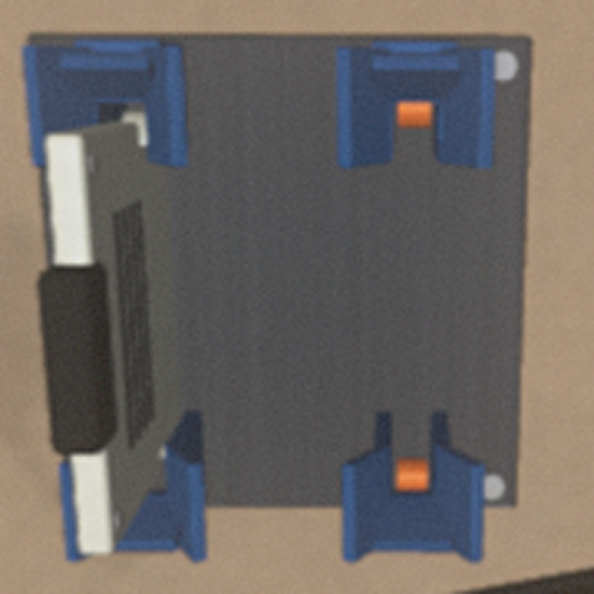

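Run:
```python
from h import *
c=vision.get_calibration("wrist");o=lambda x,y,z:onz(c,160+(x+.5)/3.3-.5,80+(y+.5)/3.3-.5,z)
def yaw(a,b):d=b-a;return np.degrees(np.arctan2(-d[0],d[1]))
for nm,z,a,b in [("roller",.034,(414.5,114),(412,475)),("inner",.07,(416,165),(413.5,462)),("outer",.07,(416,45),(413.5,560))]:
    A,B=o(*a,z),o(*b,z);print(nm,A.round(4),B.round(4),((A+B)/2).round(4),np.linalg.norm(A-B).round(4),yaw(A,B).round(2))
A,B=o(337,47,.07),o(495,47,.07);print(np.linalg.norm(A-B))
for q in[(30,35),(530,37),(515,506)]:print(o(*q,.008).round(4))
A,B=o(530,37,.008),o(515,506,.008);print(yaw(A,B))
A,B=o(30,35,.008),o(530,37,.008);print(np.degrees(np.arctan2(*(A-B)[1::-1])))
# from the masks: green strip in top view, etc; white cover top z=.128
A,B=o(65,135,.128),o(92,552,.128);print("white",A,B,(A+B)/2,yaw(A,B),np.linalg.norm(A-B))
```

```text
roller [ 0.512  -0.3923  0.034 ] [ 0.5372 -0.2728  0.034 ] [ 0.5246 -0.3326  0.034 ] 0.1221 -11.9
inner [ 0.5146 -0.3794  0.07  ] [ 0.5337 -0.2894  0.07  ] [ 0.5241 -0.3344  0.07  ] 0.092 -11.96
outer [ 0.508  -0.4122  0.07  ] [ 0.5404 -0.2565  0.07  ] [ 0.5242 -0.3344  0.07  ] 0.159 -11.76
0.045072037617231046
[ 0.6325 -0.4421  0.008 ]
[ 0.4691 -0.4079  0.008 ]
[ 0.5032 -0.2439  0.008 ]
-11.762297645433726
-11.821545590858054
white [ 0.59667068 -0.40811293  0.128     ] [ 0.62065615 -0.30118874  0.128     ] [ 0.60866341 -0.35465083  0.128     ] -12.643416676420582 0.10958140250613042
```

```bash
python3 -m handwheel '[[0,0,-0.8,5,0],[0,0,-0.8,5,0],[0,0,-0.8,5,0],[0,0,-0.8,5,0],[0,0,-0.8,5,0],[0,0,0,5.4,0],[0,0,0,0,-5],[0,0,0,0,0]]'
python3 - <<'E'
from h import *
p,R,s=tool();print(p,R.round(3),s["time_s"])
f=vision.grab_frame("wrist");cv2.imwrite("pics/w2.png",f[:,:,::-1])
crop("pics/w2c.png","pics/w2.png",200,60,400,260,3)
E
```

```text
time_s: 3.02
tcp_pos: [0.6288, -0.0435, 0.281]
orientation: [1.841, 1.57, -2.987]
ft_force: [-0.3, -1.1, 0.3]
finger_gap: 0.0854
[ 0.62879554 -0.04349789  0.28098499] [[-0.001 -0.993  0.116]
 [-0.     0.116  0.993]
 [-1.     0.001 -0.   ]] 3.025
```

View pics/w2.png

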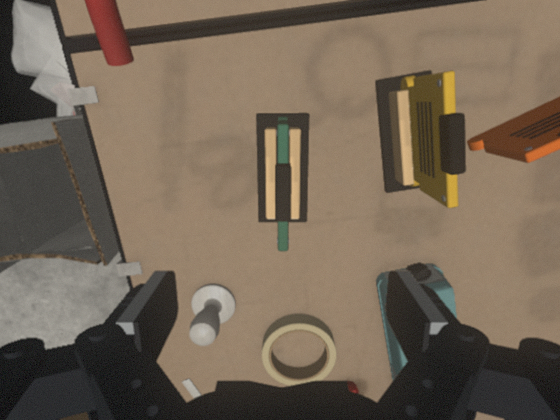

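View pics/w2c.png

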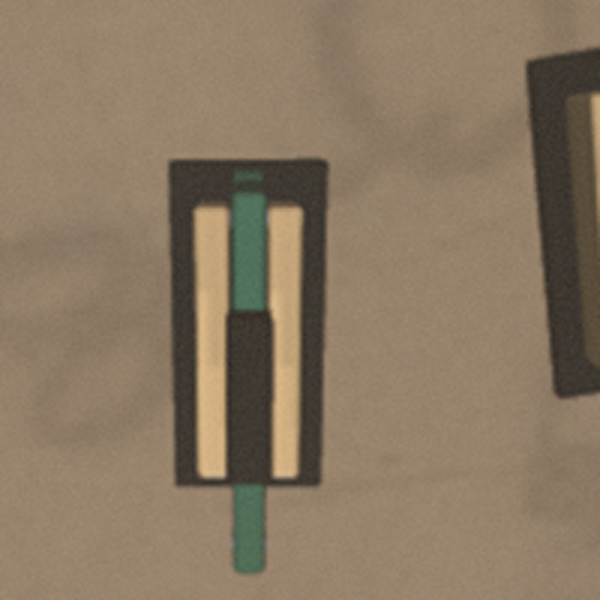

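Run:
```python
from h import *
c=vision.get_calibration("wrist");o=lambda x,y,z:onz(c,200+(x+.5)/3-.5,60+(y+.5)/3-.5,z)
A,B=o(250,312,.13),o(249.5,485,.13);print((A+B)/2,np.linalg.norm(A-B))
A,B=o(250,195,.13),o(249.5,573,.13);d=B-A;print((A+B)/2,np.linalg.norm(d),np.degrees(np.arctan2(-d[0],d[1])))
A,B=o(228,400,.13),o(272,400,.13);print(np.linalg.norm(A-B))
p,R,s=tool();M=np.array([.6286,-.0436,.13])
print(proj(c,p))
```

```text
[ 0.6273113 -0.0431952  0.13     ] 0.05043608085176885
[ 0.62709371 -0.04510042  0.13      ] 0.10950609075785005 -6.664680125168312
0.012445359463912096
[[281.34050131 276.34963966]]
```

```bash
python3 -m handwheel '[[0,0,0.16,0,0],[0,5,0,0,0],[0,5,0,0,0],[0,4,0,0,0],[0,2.5,0,0,0],[0,1.6,0,0,0],[0,0,0,0,0]]' && python3 -m handwheel '[[1,0,0,0,0],[1,0,0,0,0],[1,0,0,0,0],[1,0,0,0,0],[1,0,0,0,0],[1,0,0,0,0]]' 80
```

```text
time_s: 3.95
tcp_pos: [0.6267, -0.0446, 0.0995]
orientation: [1.868, 1.569, -2.96]
ft_force: [0.3, 0.5, 0.9]
finger_gap: 0.085
time_s: 4.7
tcp_pos: [0.6277, -0.044, 0.101]
orientation: [-1.489, 1.57, -0.032]
ft_force: [-0.3, 0.1, 3.4]
finger_gap: 0.0129
```

```bash
python3 -m handwheel '[[1,-1.5,0,0,0],[1,-3,0,0,0],[1,-4,0,0,0],[1,-3.5,0,0,0],[1,-2,0,0,0],[1,0,0,0,5.2],[1,0,0,0,0]]'
python3 - <<'E'
from h import *
p,R,s=tool();print(p,R.round(4),s["ft_force"])
f=vision.grab_frame("wrist");cv2.imwrite("pics/w3.png",f[:,:,::-1])
print(R.T@(np.array([.525,-.334,p[2]])-p), np.degrees(np.arctan2(R[1,1],R[0,1])))
E
```

```text
time_s: 5.58
tcp_pos: [0.6268, -0.0441, 0.2407]
orientation: [0.916, 1.57, 2.283]
ft_force: [-0.6, 0.2, -1.3]
finger_gap: 0.0126
[ 0.62675709 -0.04405212  0.2407243 ] [[-3.000e-04 -9.792e-01  2.028e-01]
 [ 3.000e-04  2.028e-01  9.792e-01]
 [-1.000e+00  4.000e-04  3.000e-04]] [-0.61506944  0.17439552 -1.32318902]
[-6.81322788e-05  4.08455845e-02 -3.04558551e-01] 168.30008766525822
```

View pics/w3.png

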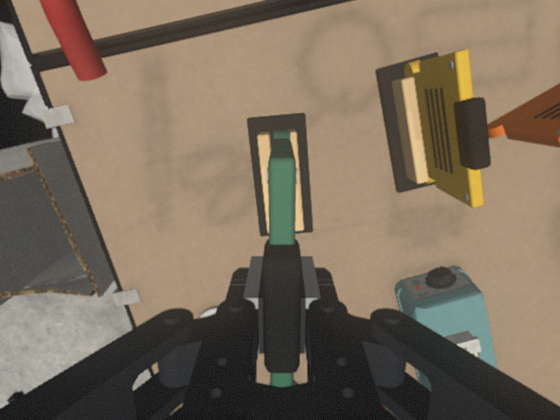

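The cover is out of the stand: the strip is gripped at about (282,300) and the panel hangs straight. Next I move it over the front slot.

```bash
python3 -m handwheel '[[1,0,0.5,-3,0],[1,0,0.7,-5,0],[1,0,0.7,-5.5,0],[1,0,0.7,-5.5,0],[1,0,0.7,-5.5,0],[1,0,0.5,-4,0],[1,0,0.3,-2,0],[1,0,0,0,0]]'
python3 - <<'E'
from h import *
p,R,s=tool();print(p,R.round(4),s["ft_force"])
for n in["wrist","top","scene"]:
    f=vision.grab_frame(n);cv2.imwrite(f"pics/{n}4.png",f[:,:,::-1])
crop("pics/top4c.png","pics/top4.png",320,110,440,240,4.5)
crop("pics/scene4c.png","pics/scene4.png",220,60,380,220,3.6)
E
```

```text
time_s: 6.62
tcp_pos: [0.5243, -0.3351, 0.2398]
orientation: [1.322, 1.57, 2.687]
ft_force: [0.0, 0.6, -1.3]
finger_gap: 0.0131
[ 0.52431402 -0.33514935  0.23981417] [[-1.000e-03 -9.788e-01  2.048e-01]
 [ 5.000e-04  2.048e-01  9.788e-01]
 [-1.000e+00  1.100e-03  3.000e-04]] [ 0.02279541  0.63338888 -1.2722962 ]
```

View pics/wrist4.png

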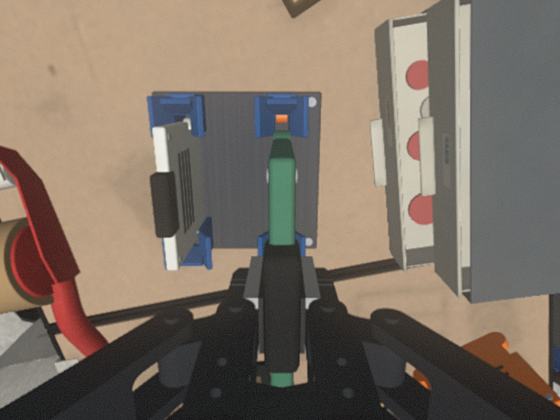

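View pics/scene4c.png

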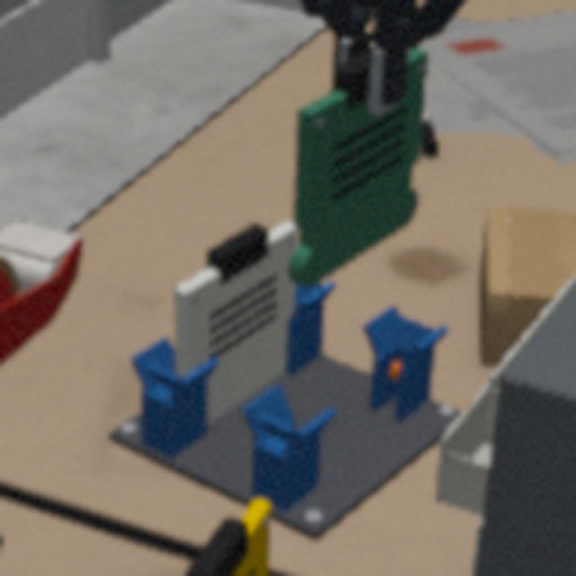

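```bash
python3 -m handwheel '[[1,3,0,0,0],[1,3,0,0,0],[1,1.5,0,0,0],[1,1,0,0,0],[1,1,0,0,0],[1,1,0,0,0],[1,0,0,0,0]]'
python3 - <<'E'
from h import *
p,R,s=tool();print(p,s["ft_force"],s["torque"])
for n in["wrist","scene"]:
    f=vision.grab_frame(n);cv2.imwrite(f"pics/{n}5.png",f[:,:,::-1])
crop("pics/scene5c.png","pics/scene5.png",220,60,380,220,3.6)
E
```

```text
time_s: 7.65
tcp_pos: [0.5245, -0.3342, 0.1346]
orientation: [1.361, 1.569, 2.727]
ft_force: [1.2, -0.7, -1.6]
finger_gap: 0.0127
[ 0.52454784 -0.33416448  0.13456496] [ 1.20651115 -0.73545446 -1.63321679] [-0.01759959 -0.04138244  0.0093979 ]
```

View pics/wrist5.png

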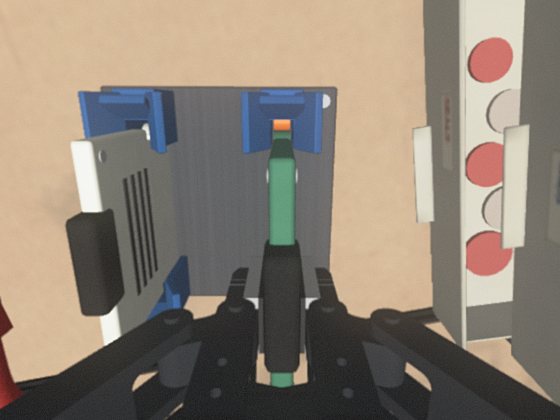

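View pics/scene5c.png

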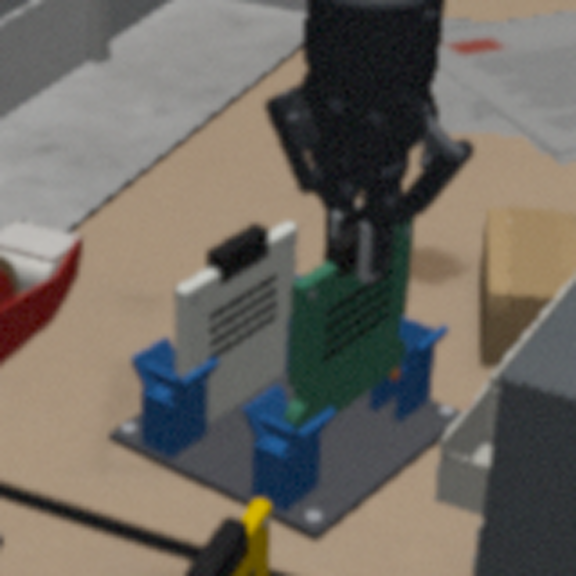

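The cover has entered both channels, with the panel in line with the roller at about (282,125). Contact force is low, so I keep pushing.

```bash
python3 -m handwheel '[[1,0.6,0,0,0],[1,0.6,0,0,0],[1,0.5,0,0,0],[1,0.5,0,0,0],[1,0,0,0,0]]' 110
python3 - <<'E'
from h import *
p,R,s=tool();print(p,s["ft_force"],s["torque"])
E
```

```text
time_s: 8.38
tcp_pos: [0.5253, -0.3349, 0.114]
orientation: [-2.142, 1.569, -0.776]
ft_force: [-0.4, -1.2, 2.2]
finger_gap: 0.0121
[ 0.52529597 -0.33487268  0.11396063] [-0.40160437 -1.18807538  2.24346759] [-0.60729231  0.13374851  0.09409352]
```

```bash
python3 -m handwheel '[[1,0.5,0,0,0],[1,0.5,0,0,0],[1,0.4,0,0,0],[1,0,0,0,0],[1,0,0,0,0]]'
python3 - <<'E'
from h import *
p,R,s=tool();print(p,s["ft_force"],s["torque"])
for n in["wrist","scene"]:
    f=vision.grab_frame(n);cv2.imwrite(f"pics/{n}6.png",f[:,:,::-1])
crop("pics/scene6c.png","pics/scene6.png",220,60,380,220,3.6)
E
```

```text
time_s: 9.0
tcp_pos: [0.5248, -0.3339, 0.0991]
orientation: [0.93, 1.57, 2.296]
ft_force: [-0.8, 0.2, -1.5]
finger_gap: 0.0126
[ 0.52477545 -0.33392125  0.09912734] [-0.76940679  0.15987559 -1.50911405] [-0.05741992  0.00761229  0.04051074]
```

View pics/wrist6.png

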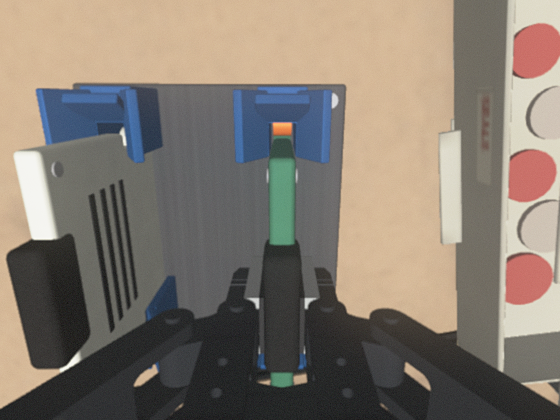

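View pics/scene6c.png

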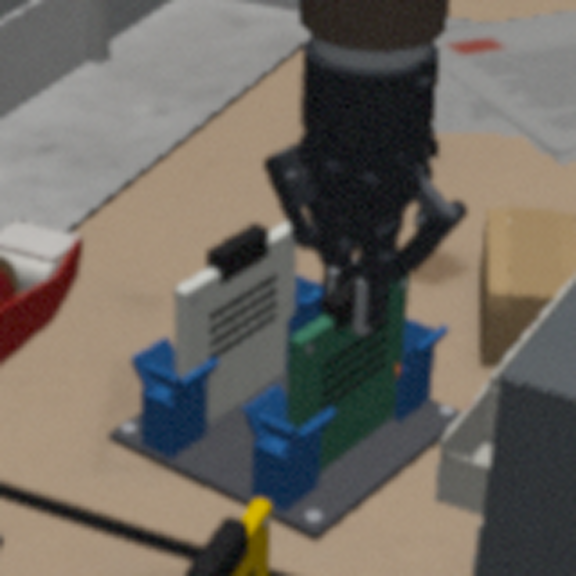

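The resistance has gone, so it has probably snapped in. I press a little further to confirm it touches the floor.

```bash
python3 -m handwheel '[[1,0.2,0,0,0],[1,0.2,0,0,0],[1,0,0,0,0]]'; python3 -m handwheel '[[1,0.2,0,0,0],[1,0.1,0,0,0],[1,0,0,0,0]]'
```

```text
time_s: 9.48
tcp_pos: [0.5255, -0.3344, 0.099]
orientation: [-2.218, 1.569, -0.851]
ft_force: [-2.7, 4.8, 13.0]
finger_gap: 0.0127
time_s: 9.85
tcp_pos: [0.5259, -0.3345, 0.0989]
orientation: [-2.215, 1.567, -0.847]
ft_force: [-5.8, 7.4, 25.8]
finger_gap: 0.0125
```

It stops hard at TCP z 0.099, which is the expected home height. I take the load off, release and retreat.

```bash
python3 -m handwheel '[[1,-0.6,0,0,0],[1,0,0,0,0],[0,0,0,0,0],[0,0,0,0,0],[0,0,0,0,0],[0,0,0,0,0],[0,0,0,0,0],[0,0,0,0,0]]' && python3 -m handwheel '[[0,-1,0,0,0],[0,-3,0,0,0],[0,-4,0,0,0],[0,-5,0,0,0],[0,-5,0,0,0],[0,0,0,0,0],[0,0,0,0,0]]'
python3 - <<'E'
from h import *
p,R,s=tool();print(p,s["ft_force"])
for n in["wrist","scene"]:
    f=vision.grab_frame(n);cv2.imwrite(f"pics/{n}7.png",f[:,:,::-1])
crop("pics/scene7c.png","pics/scene7.png",200,90,390,290,3)
crop("pics/wrist7c.png","pics/wrist7.png",160,80,340,260,3.3)
np.save("w7.npy",np.r_[vision.get_calibration("wrist")["t"]])
E
```

```text
time_s: 10.85
tcp_pos: [0.525, -0.3343, 0.0983]
orientation: [-0.057, 1.571, 1.309]
ft_force: [-0.0, -0.2, 0.0]
finger_gap: 0.0853
time_s: 11.72
tcp_pos: [0.5246, -0.334, 0.2785]
orientation: [-0.491, 1.57, 0.874]
ft_force: [0.1, 0.1, -0.9]
finger_gap: 0.0857
[ 0.5246365  -0.33401154  0.27848917] [ 0.10091256  0.07687971 -0.89276815]
```

View pics/wrist7c.png

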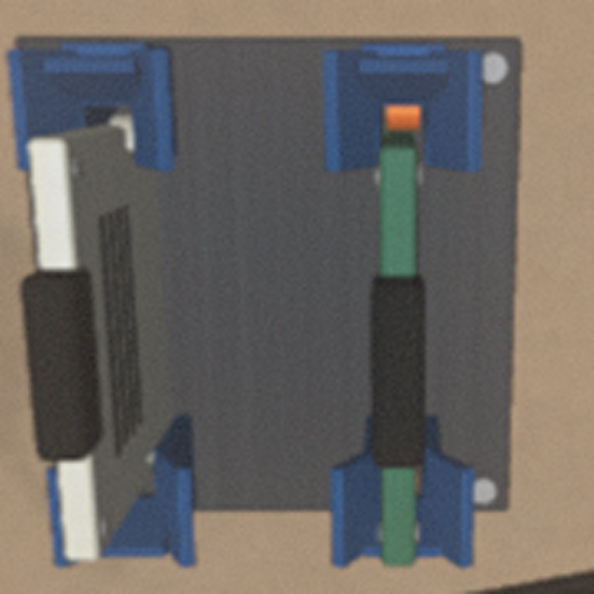

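View pics/scene7c.png

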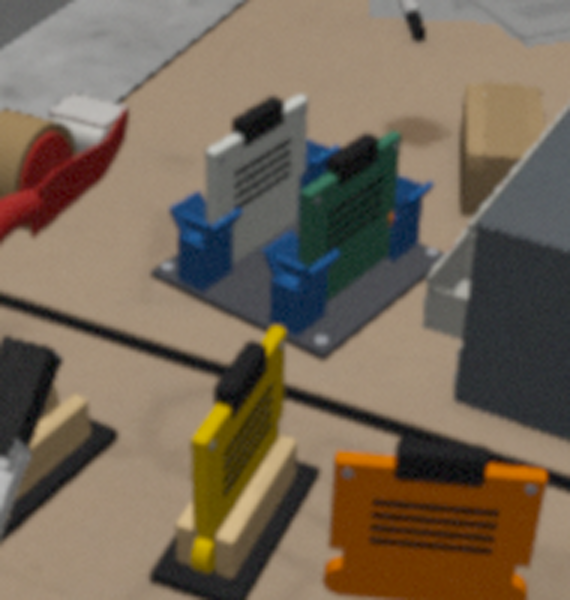

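Run:
```python
from h import *
w=vision.get_calibration("wrist");s=vision.get_calibration("scene")
o=lambda x,y,z:onz(w,160+(x+.5)/3.3-.5,80+(y+.5)/3.3-.5,z)
for z in(.128,.153):
    P=[o(398,153,z),o(398,276,z),o(399,465,z),o(398,560,z)];d=P[3]-P[0]
    print(z,((P[1]+P[2])/2).round(4),np.linalg.norm(P[2]-P[1]).round(4),np.degrees(np.arctan2(-d[0],d[1])).round(1),((proj(s,P)-[200,90])*3).round(0).tolist())
```

```text
0.128 [ 0.5246 -0.3342  0.128 ] 0.0497 -11.8 [[399.0, 117.0], [377.0, 132.0], [338.0, 158.0], [315.0, 172.0]]
0.153 [ 0.5233 -0.3404  0.153 ] 0.0454 -11.8 [[403.0, 85.0], [382.0, 99.0], [346.0, 122.0], [326.0, 135.0]]
```

Run:
```python
from h import *
w=vision.get_calibration("wrist");s=vision.get_calibration("scene");t=vision.get_calibration("top")
o=lambda x,y,z:onz(w,160+(x+.5)/3.3-.5,80+(y+.5)/3.3-.5,z)
P=[o(48,140,.128),o(80,556,.128)];print("white",((proj(s,P)-[200,90])*3).round(0).tolist())
P=[o(493,67,.008),o(484,490,.008)];print("screws",((proj(s,P)-[200,90])*3).round(0).tolist())
f=vision.grab_frame("top");cv2.imwrite("pics/top8.png",f[:,:,::-1]);crop("pics/top8c.png","pics/top8.png",195,125,435,305,3.3)
```

```text
white [[311.0, 82.0], [222.0, 134.0]]
screws [[434.0, 254.0], [324.0, 342.0]]
```

View pics/top8c.png

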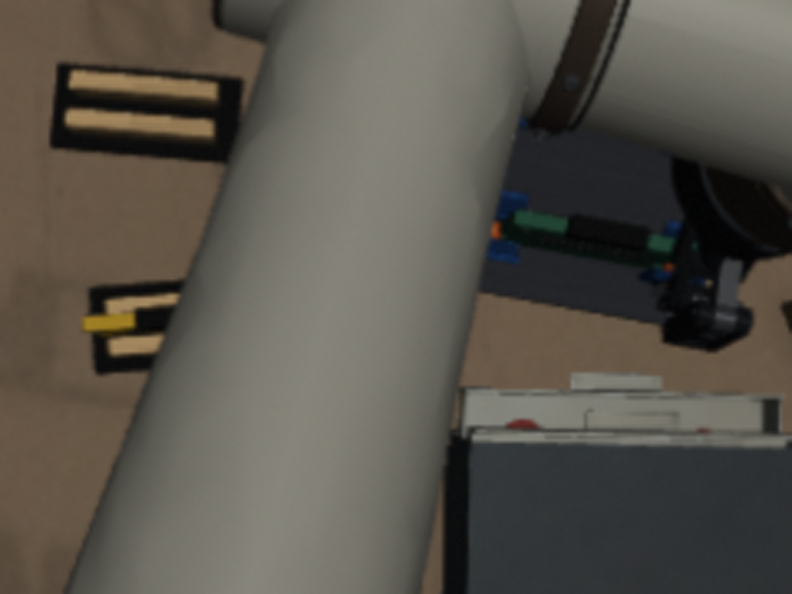

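The white cover, known to be seated, shows the same 15-16 px offset in the enlarged scene view as the green one. The two therefore stand equally deep, so I'm handing in.

```bash
python3 -c "
from plant import arm;print(arm.finish_job())"
```

```text
the job is handed in; nothing more can be done
None
```

I lifted the green cover out of its stand, pushed it down into the front slot past the spring rollers, released it, backed off 18 cm upward and handed the job in at about 12 s. No verdict was reported.

**Seating:** Pressing further met a hard stop of about 26 N at TCP z = 0.099, the height I had worked out for fully home. I unloaded before letting go.

**Position:** The last wrist picture puts the cover at (0.5246, -0.334), within 1 mm of the measured slot centre, at the slot's yaw of -11.8°. The top camera had put the slot about 3 mm further out in x, still well inside the limit.

**Yellow cover:** It stands in its stand, unmoved in the pictures.

**One check disagreed:** In the scene camera, the green top edge appeared about 5 px lower than predicted. The white cover in the rear slot showed the same offset, so I put it down to calibration and not seating depth. The grip strip's apparent length also fitted the home height.

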